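Stack the L-shaped cold plates for the blood transport box

ROBOT

A 6-joint arm with a two-finger parallel gripper is mounted at the origin on the work surface. World frame = base frame: x ahead of the robot, y to its left, z up, the work surface at z = 0. Lengths are in m, angles in rad, forces in N, time in s.
With the tool pointing down it reaches from about 0.375 to 0.9 m from the base axis. Payload 3.1 kg.
Tool frame: the origin (TCP) lies midway between the tips of the shut fingers; the grasp point (between the pads) lies 19 mm behind it; z points along the fingers, y is the direction in which the jaws open and shut (so a half turn about z gives the same grasp; the last joint's range is limited). The gripper opens to 85 mm and grips with 20 to 120 N. Pads are 22 mm wide; open, the fingers measure 114 mm over their backs; the gripper's body (76 mm by 85 mm) begins 54 mm behind the grasp point. The pads swing forward as they close: fully open they stand 13 mm farther back than shut.
Start: joints at [1.071, 0.527, 1.433, -0, 1.181, -0.178], TCP at [0.197, 0.593, 0.231] pointing down, gripper open.
Joint ranges: [-3.08, 3.08], [-0.75, 2.2], [0.22, 2.44], [-1.43, 4.57], [0, 2.65], [-2.85, 2.85]. Speed limits (rad/s): [2.79, 2.79, 3.14, 3.14, 3.14, 3.14].

INTERFACE

Orientations are given as a unit quaternion [x, y, z, w].
In Python, from station import manip gives the robot as it stands. The module is installed in compiled form; this text tells all that it offers.
- The arm moves only by the tool drive_tool, never from a script. Its argument "deltas" is one flat list of numbers, 4 for each row, row after row: the shift along the tool's x, y, z in cm, then the turn about the tool's z in degrees. A call has 1 to 12 rows; each row is the pose to reach, as a shift and turn from the pose measured when the call began, along the tool's axes at that moment; what a row does not reach only later rows make up. A row lasts 1/10 s, in which the tool goes at most 50 mm and 8.59 degrees, less where a joint would pass 70% of its speed; a pose out of reach is approached as far as the arm can. A call with a gripper value outside its range is refused whole. "hand" is the finger opening in cm, from 0 to 8.54, set as the call begins (left out, the last holds). The fingers move at their own pace and stop on an object; "squeeze" is the grip in N (left out, the last holds). Time passes only in rows, so rows that repeat a pose let the fingers close. It gives the time, the measured TCP pose, the force and the opening at its end, in the units of the state.
- manip.sense(): the state, without advancing time (a new reading comes with each control period).
- manip.snapshot(name): name is "scene" or "top" or "wrist"; returns a dict with "frame" (384x512x3 uint8, red, green, blue), "depth" (384x512 float32, m along the optical axis (not along the pixel's ray), 0 where there is no reading), "fx", "fy", "cx", "cy" (pixels), "k1" (the pictures are not rectified: a ray, as slopes to the right and down, at radius r is drawn at 1 + k1 r^2 times it, then the intrinsics apply), "R" (3x3) and "t" (3): a world point X has camera coordinates R X + t. Camera axes: x right, y down, z forward; pixel columns grow to the right and rows downward; lengths in m; the calibration is good to about 2 mm. A picture is of the moment at which its call begins.
- manip.sign_off(): hands the job in, once; it reports no verdict.
The state is a dict: "t": time; "q": joint angles; "qd": joint speeds; "tau": joint torques, N m; "tcp_pos": TCP position; "tool_rot": TCP orientation; "force": force on the tool from outside, world axes, zero at the start; "ft_torque": the same for the moment, N m; "finger_gap": opening from 0.0 (shut) to 1.0 (fully open).
Only numpy, scipy, OpenCV 4.12 (cv2) and the standard library are available. Lean on these libraries where they do the work, as an engineer would, in place of code of your own. Each camera call takes 0.05 s, during which the arm holds its last target.

TASK

Finish the pile of L-shaped cold plates on the slatted steel stand: put the two other full-size L plates on it, one on top of the other, each turned half round from the one beneath so that its open corner lies over the filler cap below and the pile lies flat, level and squarely in line. Either plate may go first. Leave the bottom plate where it lies on the stand, and leave the smaller L plate alone.

Things in the scene. Friction and masses are not known exactly. Their poses are not given: they have to be found in the camera images.
- bottom_mid (a point): Lowest plate of the pile, loose, flat on the slatted steel stand (150 mm square, top 20 mm above the table). Flat aluminium L on a 120 mm square, 24 mm thick, 0.28 kg; shape, cap, point and axes as the first plate to stack. Its underside is 20 mm above the table, so the next plate's is at 44 and the third's at 68 mm, all on the same centre.
- plate_1_mid (a point): Full-size L plate to stack, flat on table: 120 mm square less its +x+y quarter (70 mm); 24 mm thick, 0.28 kg. Point: centre of the square, half-way up, in the open beside the inner corner. Arms 50 mm wide on the -y and -x sides; grip across one at (24,-35) or (-35,24) mm. Grey filler cap, 24 mm across, 16 mm high, on the outer corner at (-44,-44) mm. z up.
- plate_2_mid (a point): The other full-size plate to stack, lying flat on the table, cap up; identical to the first, same point and axes.
- small_mid (a point): Smaller L plate, not to be used: same form, 85 mm square, arms 34 mm wide, 24 mm thick, cap 20 mm across; flat on the table. The point is the centre of its 85 mm square, half-way up.
Mind the look-alikes: they are no part of the job. Leave any brown or orange look-alike of the part that bears bottom_mid alone.

How it is judged:
At the end, for the whole second after the job is handed in: Both full-size plates are piled, either first: each flat (under 4.5 degrees) on the plate beneath (24 mm up, within 5 mm), half turned from it within 12 degrees, centres within 18 mm; bottom plate moved under 25 mm, smaller L under 30 mm; the stacked plates are at rest (((horizontal distance between plate_1_mid and bottom_mid below 0.018 m and angle between the x axis of plate_1_mid and the x axis of bottom_mid, either way round below 0.21 rad and z of plate_1_mid in the frame of bottom_mid between 0.019 and 0.029 m and angle between each of plate_1_mid, plate_2_mid's own z axis and vertical below 0.08 rad and horizontal distance between plate_2_mid and plate_1_mid below 0.018 m and angle between the x axis of plate_2_mid and the x axis of plate_1_mid, either way round below 0.21 rad and z of plate_2_mid in the frame of plate_1_mid between 0.019 and 0.029 m) or (horizontal distance between plate_2_mid and bottom_mid below 0.018 m and angle between the x axis of plate_2_mid and the x axis of bottom_mid, either way round below 0.21 rad and z of plate_2_mid in the frame of bottom_mid between 0.019 and 0.029 m and angle between each of plate_2_mid, plate_1_mid's own z axis and vertical below 0.08 rad and horizontal distance between plate_1_mid and plate_2_mid below 0.018 m and angle between the x axis of plate_1_mid and the x axis of plate_2_mid, either way round below 0.21 rad and z of plate_1_mid in the frame of plate_2_mid between 0.019 and 0.029 m)) and distance of bottom_mid from where it was at the start of the episode below 0.025 m and distance of small_mid from where it was at the start of the episode below 0.03 m and linear speed of each of plate_1, plate_2 below 0.02 m/s); the robot touches nothing.
It also fails if it takes over 70 s, if anything falls off the work surface, if the arm or the gripper's body presses on something with over 40 N, if the wrist force passes 120 N, or if a joint passes its speed limit or range.

## Working session

There is one attempt and no reset: what is moved stays moved. The work goes in short steps, Python scripts to look and compute and a tool call to move; the robot and the scene stay as the last step left them, time stands still between calls to the robot, and variables do not carry over. Pictures are saved under pics/ and viewed, and the job is handed in when it is done.

Besides the shell and the picture viewer there is one more tool, called after "Call:" by a JSON object that holds its "api" and its "payload". drive_tool: Moves the arm, as the interface text tells. Its arguments: {"type":"object","properties":{"deltas":{"type":"array"},"hand":{"type":"number"},"squeeze":{"type":"number"}},"required":["deltas"]}

```bash
mkdir -p pics; python3 - <<'E'
from station import manip
import cv2, pickle
s=manip.sense(); print({k:s[k] for k in ('t','tcp_pos','tool_rot','force','finger_gap')})
d={}
for n in ('scene','top','wrist'):
    c=manip.snapshot(n); d[n]=c
    cv2.imwrite(f'pics/a_{n}.png',c['frame'][:,:,::-1])
    print(n,c['fx'],c['cx'],c['cy'],c['k1'],(-c['R'].T@c['t']).round(3))
pickle.dump(d,open('a.pkl','wb'))
E
```

```text
{'t': 0.0, 'tcp_pos': array([0.19670028, 0.59247552, 0.23034324]), 'tool_rot': array([ 1.59701484e-01,  9.87164762e-01, -1.02405162e-03, -3.46685977e-04]), 'force': array([-0.25233334, -0.46883765,  0.3668282 ]), 'finger_gap': 1.0020232022873656}
scene 418.9293016888797 260.5421160759307 193.33837608991 -0.08299470951080568 [1.054 0.317 0.852]
top 444.63144544176083 252.5804483071886 189.44133824860762 -0.1527292779329939 [ 0.358 -0.014  1.228]
wrist 289.9845700201288 253.15351561062425 196.44937528222215 -0.025585077479150706 [0.127 0.616 0.374]
```

View pics/a_scene.png

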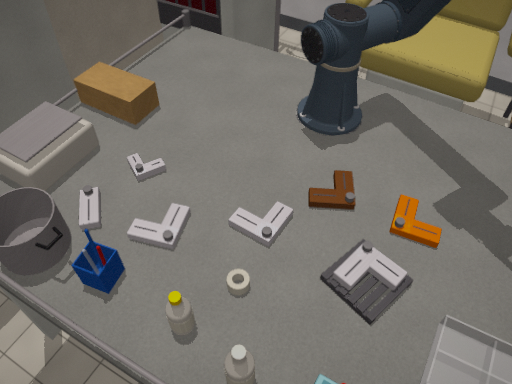

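View pics/a_top.png

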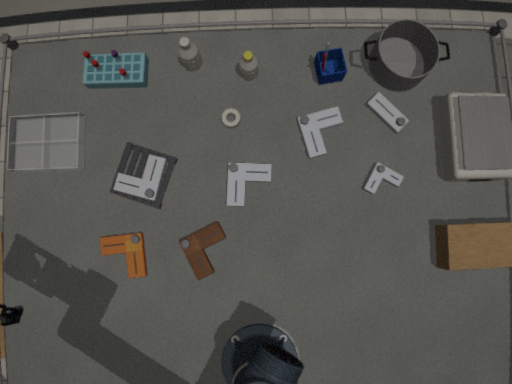

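View pics/a_wrist.png

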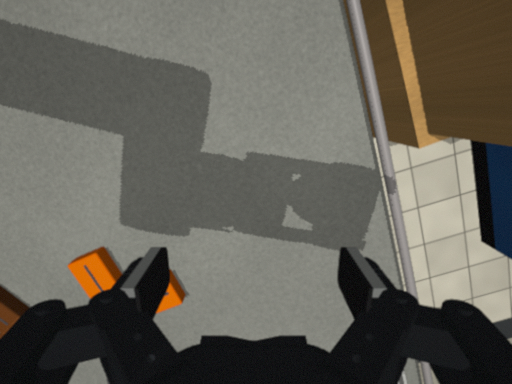

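The top view shows the full-size L candidates at (248,183) and (320,131), with the bottom plate on the stand at (145,178). The small L is at (383,178). A straight bar at (388,112) and the brown and orange Ls at (203,249) and (127,253) are look-alikes. I'll measure their sizes and check in an enlarged crop.

```bash
cat > h.py <<'E'
import cv2, numpy as np
def ray_plane(c,uv,z):
    K=np.array([[c['fx'],0,c['cx']],[0,c['fy'],c['cy']],[0,0,1]]); 
    p=cv2.undistortPointsIter(np.array(uv,float).reshape(-1,1,2),K,np.array([c['k1'],0,0,0,0.]),None,None,(3,50,1e-9)).reshape(-1,2)
    d=np.c_[p,np.ones(len(p))]@c['R']; o=-c['R'].T@c['t']
    return o+d*((z-o[2])/d[:,2])[:,None]
def proj(c,X):
    x=np.atleast_2d(X)@c['R'].T+c['t']; s=x[:,:2]/x[:,2:]
    s=s*(1+c['k1']*(s**2).sum(1))[:,None]
    return s*[c['fx'],c['fy']]+[c['cx'],c['cy']]
def ell(c,cnt,z):
    """pixel contour -> plane z; square centre, open-corner angle. returns centre, side lens, yaw(x axis)"""
    P=ray_plane(c,cnt.reshape(-1,2),z)[:,:2]
    (cx,cy),(w,h),a=cv2.minAreaRect((P*1000).astype(np.float32))
    ctr=np.array([cx,cy])/1000
    m=cv2.moments((P*1e4).astype(np.float32)); cen=np.array([m['m10'],m['m01']])/m['m00']/1e4
    v=ctr-cen   # toward open corner
    want=np.arctan2(v[1],v[0])-np.pi/4
    a=np.radians(a); yaw=a+np.round((want-a)/(np.pi/2))*np.pi/2
    yaw=(yaw+np.pi)%(2*np.pi)-np.pi
    return ctr,(w,h),yaw,np.degrees(want-yaw)
E
python3 - <<'E'
import pickle,cv2,numpy as np
from h import *
d=pickle.load(open('a.pkl','rb')); c=d['top']; f=c['frame']
hsv=cv2.cvtColor(f,cv2.COLOR_RGB2HSV)
for (u,v) in [(248,183),(145,178),(235,190),(100,60),(155,165),(60,250)]: print((u,v),f[v,u])
m=((hsv[:,:,2]>165)&(hsv[:,:,1]<60)).astype(np.uint8)*255
m=cv2.morphologyEx(m,cv2.MORPH_CLOSE,np.ones((5,5)))
cs,_=cv2.findContours(m,cv2.RETR_EXTERNAL,cv2.CHAIN_APPROX_NONE)
vis=f.copy()
for k in cs:
    if cv2.contourArea(k)<200: continue
    uv=k.reshape(-1,2).mean(0)
    z=.044 if abs(uv[0]-145)<20 else .024
    print(uv.round(),cv2.contourArea(k),z,*ell(c,k,z))
    cv2.drawContours(vis,[k],-1,(255,0,0),1)
cv2.imwrite('pics/b.png',cv2.resize(vis[80:230,90:430],None,fx=2.35,fy=2.35,interpolation=cv2.INTER_CUBIC)[:,:,::-1])
E
```

```text
(248, 183) [94 95 89]
(145, 178) [143 141 142]
(235, 190) [100 101 101]
(100, 60) [55 90 96]
(155, 165) [103 105 105]
(60, 250) [85 84 80]
```

View pics/b.png

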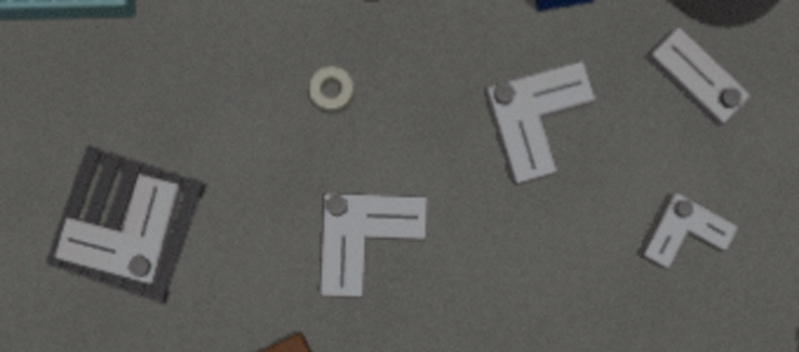

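```bash
python3 - <<'E'
import pickle,cv2,numpy as np
from h import *
d=pickle.load(open('a.pkl','rb')); c=d['top']; f=c['frame']
hsv=cv2.cvtColor(f,cv2.COLOR_RGB2HSV)
m=((hsv[:,:,2]>118)&(hsv[:,:,1]<25)).astype(np.uint8)*255
m=cv2.morphologyEx(m,cv2.MORPH_CLOSE,np.ones((3,3)))
cs,_=cv2.findContours(m,cv2.RETR_EXTERNAL,cv2.CHAIN_APPROX_NONE)
vis=f.copy()
for k in cs:
    uv=k.reshape(-1,2).mean(0)
    if cv2.contourArea(k)<150 or not(100<uv[0]<420 and 80<uv[1]<220): continue
    z=.044 if abs(uv[0]-145)<20 else .024
    ctr,wh,yaw,r=ell(c,k,z)
    print(uv.round(),cv2.contourArea(k),z,ctr.round(4),np.round(wh,1),'yaw',np.degrees(yaw).round(1),r.round(1))
    cv2.drawContours(vis,[k],-1,(255,0,0),1)
    R=np.array([[np.cos(yaw),-np.sin(yaw)],[np.sin(yaw),np.cos(yaw)]])
    for q in [(-44,-44),(24,-35),(-35,24)]:
        X=np.r_[ctr+R@np.array(q)/1000,z]; u=proj(c,X)[0]; cv2.circle(vis,tuple(int(i) for i in u.round()),1,(0,255,0),-1); print('   ',q,X.round(4))
cv2.imwrite('pics/b2.png',cv2.resize(vis[80:230,90:430],None,fx=2.35,fy=2.35,interpolation=cv2.INTER_NEAREST)[:,:,::-1])
E
```

```text
[382. 177.] 435.5 0.024 [ 0.4797 -0.3512] [82.7 82.7] yaw 150.0 -359.7
    (-44, -44) [ 0.5398 -0.3351  0.024 ]
    (24, -35) [ 0.4764 -0.3089  0.024 ]
    (-35, 24) [ 0.498  -0.3895  0.024 ]
[245. 180.] 1033.0 0.024 [0.4831 0.0188] [119.9 115.1] yaw 178.5 -355.7
    (-44, -44) [0.5283 0.0617 0.024 ]
    (24, -35) [0.4601 0.0545 0.024 ]
    (-35, 24) [ 0.5175 -0.0061  0.024 ]
[142. 178.] 1103.5 0.044 [0.5169 0.3169] [118.5 118. ] yaw -16.2 -1.3
    (-44, -44) [0.4624 0.2868 0.044 ]
    (24, -35) [0.5302 0.2766 0.044 ]
    (-35, 24) [0.4899 0.3497 0.044 ]
[230. 117.] 216.5 0.024 [0.6727 0.066 ] [48.4 47.5] yaw -136.9 -14.0
    (-44, -44) [0.6748 0.1281 0.024 ]
    (24, -35) [0.6312 0.0751 0.024 ]
    (-35, 24) [0.7146 0.0723 0.024 ]
[318. 129.] 987.5 0.024 [ 0.6243 -0.1906] [117.4 117.3] yaw -165.0 1.5
    (-44, -44) [ 0.6554 -0.1367  0.024 ]
    (24, -35) [ 0.592 -0.163  0.024]
    (-35, 24) [ 0.6643 -0.2047  0.024 ]
[390. 113.] 539.0 0.024 [ 0.6779 -0.375 ] [116.8  47.1] yaw -136.2 -41.6
    (-44, -44) [ 0.6791 -0.3128  0.024 ]
    (24, -35) [ 0.6363 -0.3664  0.024 ]
    (-35, 24) [ 0.7197 -0.3681  0.024 ]
```

View pics/b2.png

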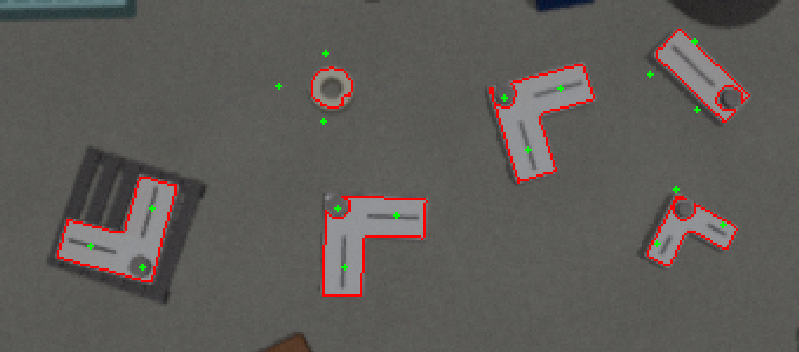

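Confirmed: the two squares of about 118 mm at (245,180) [A] and (318,129) [B] are the full-size plates. (382,177) measures 83 mm, so it is the small one. (390,113) is a bar, and the silvery L on the dark slatted stand is the bottom plate. A goes to level 2 and B to level 3.

```bash
cat > go.py <<'E'
import sys,numpy as np
from station import manip
from scipy.spatial.transform import Rotation as R
x,y,z,phi=map(float,sys.argv[1:5])
s=manip.sense(); M=R.from_quat(s['tool_rot']).as_matrix()
cur=np.degrees(np.arctan2(M[1,0],M[0,0]))
d=M.T@(np.array([x,y,z])-s['tcp_pos'])*100
print('t',round(s['t'],2),'tcp',s['tcp_pos'].round(4),'phi',cur.round(2),'tilt',np.degrees(np.arccos(-M[2,2])).round(2),'gap',s['finger_gap'],'F',s['force'].round(1),'q',np.degrees(s['q']).round(0))
print('delta',d.round(2),'turn',round(-(phi-cur),2), 'or mod', round(((-(phi-cur)+180)%360)-180,2))
E
python3 go.py .4601 .0545 .10 178.5
```

```text
t 0.15 tcp [0.1968 0.5926 0.2305] phi 161.62 tilt 0.1 gap 1.005513418127241 F [ 0.9 -0.4 -1. ] q [ 61.  30.  82.  -0.  68. -10.]
delta [-41.96 -42.74  13.11] turn -16.88 or mod -16.88
```

Call:
{"api": "drive_tool", "payload": {"deltas": [-42,-42.7,5,-16.9,-42,-42.7,5,-16.9,-42,-42.7,5,-16.9,-42,-42.7,5,-16.9,-42,-42.7,5,-16.9,-42,-42.7,5,-16.9,-42,-42.7,5,-16.9,-42,-42.7,5,-16.9,-42,-42.7,8,-16.9,-42,-42.7,8,-16.9,-42,-42.7,8,-16.9,-42,-42.7,8,-16.9], "hand": 8.5}}

```text
t: 1.35
tcp_pos: [0.4585, 0.0586, 0.1522]
tool_rot: [0.013, 1.0, -0.001, -0.0]
force: [0.7, -0.2, 0.1]
finger_gap: 0.997
```

```bash
python3 go.py .4601 .0545 .10 178.5
```

```text
t 1.35 tcp [0.4585 0.0586 0.1522] phi 178.5 tilt 0.08 gap 0.9966321011274832 F [ 0.7 -0.2  0.1] q [ -7.  25. 109.  -0.  45. -95.]
delta [-0.18 -0.4   5.22] turn -0.0 or mod -0.0
```

```bash
python3 - <<'E'
from station import manip
import cv2
from h import *
c=manip.snapshot('wrist'); f=c['frame'].copy()
ctr=np.array([.4831,.0188]); a=np.radians(178.5)
R=np.array([[np.cos(a),-np.sin(a)],[np.sin(a),np.cos(a)]])
P=[(60,-60),(60,-10),(-10,-10),(-10,60),(-60,60),(-60,-60)]
u=proj(c,[np.r_[ctr+R@np.array(q)/1000,.024] for q in P])
cv2.polylines(f,[u.round().astype(np.int32)],True,(255,0,0),1)
u=proj(c,np.r_[ctr+R@np.array([.024,-.035]),.024])[0]; cv2.circle(f,tuple(int(i) for i in u),3,(0,255,0),-1)
cv2.imwrite('pics/c.png',f[:,:,::-1])
E
python3 go.py .4601 .0545 .05 178.5
```

```text
t 1.4 tcp [0.4635 0.0524 0.1512] phi 178.26 tilt 0.39 gap 0.9966763005142182 F [ 2.8 -3.5 -0.9] q [ -7.  26. 109.  -0.  45. -95.]
delta [ 0.39  0.25 10.11] turn -0.24 or mod -0.24
```

View pics/c.png

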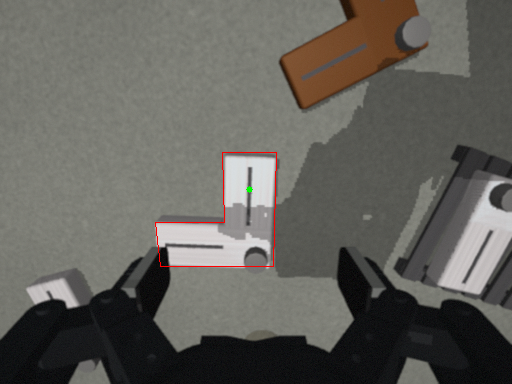

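The projected outline fits the plate at wrist (215,210) within 1–2 px. Descending.

Call:
{"api": "drive_tool", "payload": {"deltas": [0.2,0.1,3,0,0.3,0.2,6,-0.2,0.4,0.2,9,-0.2,0.4,0.2,9,-0.2,0.4,0.2,9,-0.2,0.4,0.2,9,-0.2]}}

```text
t: 2.0
tcp_pos: [0.4609, 0.0542, 0.0623]
tool_rot: [0.013, 1.0, -0.003, 0.003]
force: [-1.3, 0.2, 0.8]
finger_gap: 0.997
```

```bash
python3 go.py .4601 .0545 .004 178.5
```

```text
t 2.0 tcp [0.4609 0.0542 0.0623] phi 178.48 tilt 0.49 gap 0.9968561899568705 F [-1.3  0.2  0.8] q [ -7.  36. 113.  -1.  31. -95.]
delta [0.12 0.06 5.83] turn -0.02 or mod -0.02
```

Call:
{"api": "drive_tool", "payload": {"deltas": [0.1,0,2,0,0.1,0,4,0,0.1,0,5,0,0.1,0,5.5,0,0.1,0,5.7,0,0.1,0,5.7,0,0.1,0,5.7,0]}}

```text
t: 2.7
tcp_pos: [0.4606, 0.0539, 0.0059]
tool_rot: [0.013, 1.0, -0.003, 0.004]
force: [-0.4, -0.5, 0.3]
finger_gap: 0.993
```

```bash
python3 go.py .4601 .0545 .005 178.5
```

```text
t 2.7 tcp [0.4606 0.0539 0.0059] phi 178.49 tilt 0.55 gap 0.9934182001786951 F [-0.4 -0.5  0.3] q [ -7.  43. 114.  -1.  23. -95.]
delta [0.06 0.06 0.09] turn -0.01 or mod -0.01
```

Call:
{"api": "drive_tool", "payload": {"deltas": [0,0,0,0,0,0,0,0,0,0,0,0,0,0,0,0,0,0,0,0,0,0,0,0,0,0,0,0,0,0,0,0], "hand": 4.2, "squeeze": 80}}

```text
t: 3.5
tcp_pos: [0.4609, 0.0539, 0.0068]
tool_rot: [0.014, 1.0, -0.003, 0.004]
force: [-1.4, -0.8, 8.5]
finger_gap: 0.568
```

Call:
{"api": "drive_tool", "payload": {"deltas": [0,0,-1,0,0,0,-3,0,0,0,-6,0,0,0,-9,0,0,0,-12,0,0,0,-12,0]}}

```text
t: 4.1
tcp_pos: [0.4617, 0.0545, 0.1301]
tool_rot: [0.014, 1.0, -0.003, 0.008]
force: [0.6, -0.7, -2.0]
finger_gap: 0.563
```

```bash
cat > see.py <<'E'
import sys,cv2
from station import manip
for n in sys.argv[2:]:
    c=manip.snapshot(n); cv2.imwrite(f'pics/{sys.argv[1]}_{n}.png',c['frame'][:,:,::-1])
E
python3 see.py d wrist; python3 go.py .5036 .3572 .12 163.8
```

```text
t 4.15 tcp [0.4606 0.0545 0.1284] phi 178.44 tilt 0.81 gap 0.5622594918456026 F [ 0.1 -0.1 -3.1] q [ -7.  28. 111.  -0.  41. -95.]
delta [-3.46 30.38  0.71] turn 14.64 or mod 14.64
```

View pics/d_wrist.png

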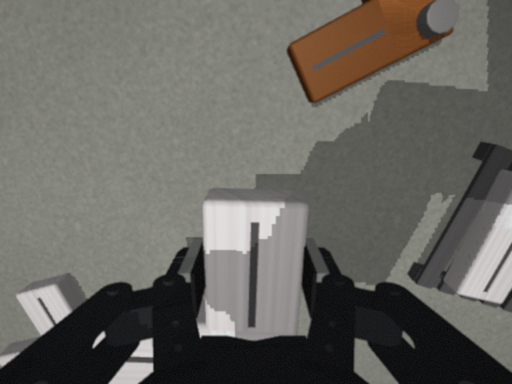

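The wrist image shows plate A gripped squarely across its arm, at about (255,260). Carrying it over the stand.

Call:
{"api": "drive_tool", "payload": {"deltas": [-0.3,3,0,1.5,-0.7,6,0,3,-1,9,0,4.4,-1.4,12,0,6,-1.7,15,0,7.3,-2.1,18,0,9,-2.4,21,0,10.5,-2.8,24,0,12,-3.2,27,0,13.4,-3.5,30.4,0.4,14.6,-3.5,30.4,0.4,14.6,-3.5,30.4,0.4,14.6]}}

```text
t: 5.35
tcp_pos: [0.5022, 0.3573, 0.1207]
tool_rot: [0.14, 0.99, -0.004, 0.005]
force: [-0.3, 1.3, -3.0]
finger_gap: 0.562
```

Call:
{"api": "drive_tool", "payload": {"deltas": [0,0,0,0,0,0,0,0,0,0,0,0]}}

```text
t: 5.65
tcp_pos: [0.502, 0.3563, 0.1204]
tool_rot: [0.14, 0.99, -0.004, 0.004]
force: [-0.9, -0.7, -2.3]
finger_gap: 0.562
```

```bash
python3 see.py e scene top; python3 go.py .5036 .3572 .12 163.8
```

```text
t 5.75 tcp [0.5024 0.3566 0.1209] phi 163.89 tilt 0.69 gap 0.5671485631917629 F [-1.   0.6 -2.4] q [ 25.  37.  89.  -1.  53. -48.]
delta [-0.1   0.09  0.09] turn 0.09 or mod 0.09
```

View pics/e_scene.png

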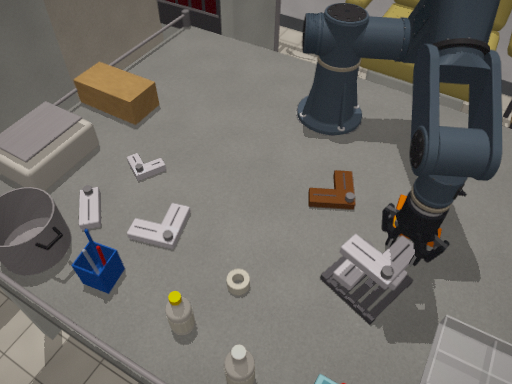

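View pics/e_top.png

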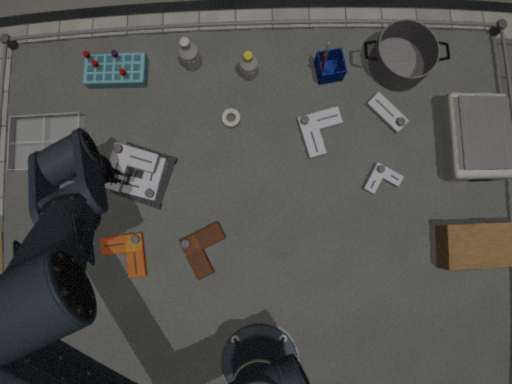

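The scene view shows A held level above the stand, its cap opposite the bottom plate's cap and its open corner over that cap. Lowering.

Call:
{"api": "drive_tool", "payload": {"deltas": [-0.1,0.1,1.5,0,-0.1,0.1,3,0,-0.1,0.1,4.5,0,-0.1,0.1,5.5,0,-0.1,0.1,6.2,0,-0.1,0.1,6.4,0,-0.1,0.1,6.4,0,-0.1,0.1,6.4,0]}}

```text
t: 6.55
tcp_pos: [0.5046, 0.357, 0.0573]
tool_rot: [0.14, 0.99, -0.003, 0.005]
force: [-0.7, 0.4, -3.0]
finger_gap: 0.562
```

```bash
python3 go.py .5036 .3572 .051 163.8
```

```text
t 6.55 tcp [0.5046 0.357  0.0573] phi 163.89 tilt 0.72 gap 0.5616610007131453 F [-0.7  0.4 -3. ] q [ 25.  43.  90.  -1.  46. -48.]
delta [ 0.11 -0.01  0.63] turn 0.09 or mod 0.09
```

Call:
{"api": "drive_tool", "payload": {"deltas": [0.1,0,0.2,0,0.1,0,0.4,0,0.1,0,0.5,0,0.1,0,0.6,0,0.1,0,0.6,0,0.1,0,0.6,0]}}

```text
t: 7.15
tcp_pos: [0.5037, 0.3573, 0.0513]
tool_rot: [0.14, 0.99, -0.003, 0.005]
force: [-0.1, 0.2, -2.2]
finger_gap: 0.562
```

Call:
{"api": "drive_tool", "payload": {"deltas": [0,0,0.1,0,0,0,0.1,0,0,0,0.2,0,0,0,0.2,0]}}

```text
t: 7.55
tcp_pos: [0.5038, 0.3573, 0.0508]
tool_rot: [0.14, 0.99, -0.003, 0.006]
force: [-2.5, -1.7, 7.3]
finger_gap: 0.563
```

Contact is made (force rose from -2 to +7 N). Releasing.

Call:
{"api": "drive_tool", "payload": {"deltas": [0,0,0,0,0,0,0,0,0,0,0,0,0,0,-0.2,0,0,0,-0.2,0,0,0,-0.2,0], "hand": 6.4}}

```text
t: 8.15
tcp_pos: [0.5039, 0.3574, 0.0528]
tool_rot: [0.14, 0.99, -0.003, 0.006]
force: [0.5, 0.3, -0.2]
finger_gap: 0.752
```

Call:
{"api": "drive_tool", "payload": {"deltas": [0,0,-1,0,0,0,-3,0,0,0,-6,0,0,0,-10,0,0,0,-12,0,0,0,-12,0]}}

```text
t: 8.75
tcp_pos: [0.505, 0.3596, 0.1773]
tool_rot: [0.14, 0.99, -0.001, 0.009]
force: [0.4, 0.1, -1.1]
finger_gap: 0.747
```

```bash
python3 see.py f scene top wrist; python3 go.py .592 -.163 .15 15
```

```text
t 8.9 tcp [0.5019 0.3579 0.1722] phi 163.9 tilt 0.71 gap 0.7475669002097608 F [ 0.5 -0.8 -0.9] q [ 25.  33.  87.  -1.  60. -48.]
delta [-23.08 -47.53   2.74] turn 148.9 or mod 148.9
```

View pics/f_scene.png

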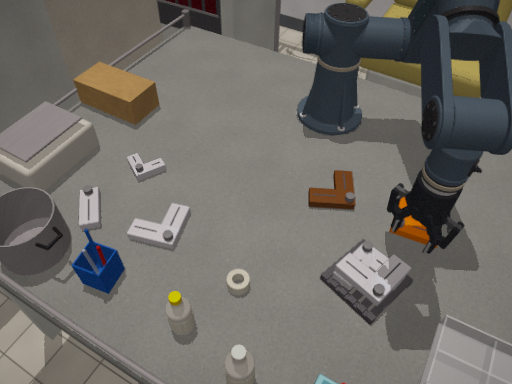

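View pics/f_wrist.png

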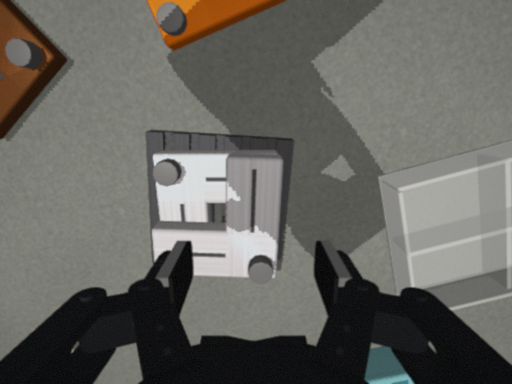

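A lies flat on the bottom plate: caps at wrist (167,172) and (261,268) are diagonally opposite, edges in line with the stand. Next, B.

Call:
{"api": "drive_tool", "payload": {"deltas": [-2,-4,0,8,-4,-8,0,16,-6,-12,0,24,-8,-16,0,32,-10,-20,0,40,-12,-24,0,48,-14,-28,0,56,-16,-32,0,64,-18,-36,0,72,-20,-40,0,80,-22,-44,0,88,-23.1,-47.5,1,96], "hand": 8.5}}

```text
t: 10.1
tcp_pos: [0.593, -0.1654, 0.1666]
tool_rot: [0.831, 0.556, 0.002, 0.007]
force: [0.2, -0.1, -0.1]
finger_gap: 0.993
```

```bash
python3 go.py .592 -.163 .15 15
```

```text
t 10.1 tcp [ 0.593  -0.1654  0.1666] phi 67.5 tilt 0.77 gap 0.9927700735738952 F [ 0.2 -0.1 -0.1] q [-26.  34.  88.  -0.  58.  -3.]
delta [ 0.19 -0.2   1.66] turn 52.5 or mod 52.5
```

Call:
{"api": "drive_tool", "payload": {"deltas": [0.2,-0.2,0.5,8,0.2,-0.2,1,16,0.2,-0.2,1.6,24,0.2,-0.2,1.6,32,0.2,-0.2,1.6,40,0.2,-0.2,1.6,48,0.2,-0.2,1.6,52.5,0.2,-0.2,1.6,52.5,0.2,-0.2,1.6,52.5]}}

```text
t: 11.0
tcp_pos: [0.5912, -0.1626, 0.1492]
tool_rot: [0.991, 0.131, 0.003, 0.004]
force: [0.5, 0.2, 0.6]
finger_gap: 0.992
```

```bash
python3 - <<'E'
from station import manip
import cv2
from h import *
c=manip.snapshot('wrist'); f=c['frame'].copy()
ctr=np.array([.6243,-.1906]); a=np.radians(-165)
R=np.array([[np.cos(a),-np.sin(a)],[np.sin(a),np.cos(a)]])
P=[(60,-60),(60,-10),(-10,-10),(-10,60),(-60,60),(-60,-60)]
u=proj(c,[np.r_[ctr+R@np.array(q)/1000,.024] for q in P])
cv2.polylines(f,[u.round().astype(np.int32)],True,(255,0,0),1)
cv2.imwrite('pics/g.png',f[:,:,::-1])
E
python3 go.py .592 -.163 .06 15
```

```text
t 11.05 tcp [ 0.5915 -0.1627  0.1495] phi 15.09 tilt 0.66 gap 0.9914012304314586 F [ 0.3  0.2 -0.4] q [-26.  35.  89.  -0.  56.  49.]
delta [-0.01 -0.05  8.95] turn 0.09 or mod 0.09
```

View pics/g.png

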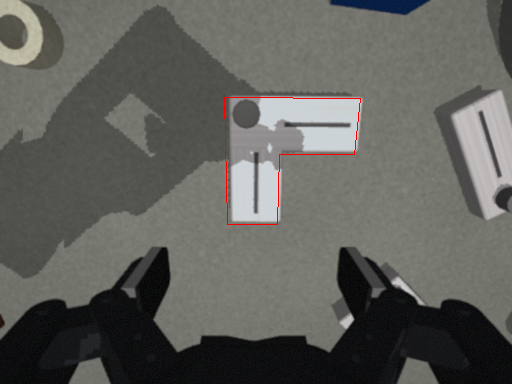

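Outline fits plate B at wrist (280,160) within about 2 px. Descending and gripping.

Call:
{"api": "drive_tool", "payload": {"deltas": [0,0,3,0,0,0,6,0,0,0,8.9,0,0,0,11,0,0,0,12.5,0,0,0,13.6,0,0,0,14.2,0,0,0,14.3,0,0,0,14.3,0,0,0,14.3,0]}}

```text
t: 12.05
tcp_pos: [0.5932, -0.1641, 0.0075]
tool_rot: [0.991, 0.131, 0.004, 0.005]
force: [0.2, 0.9, 0.5]
finger_gap: 0.993
```

```bash
python3 go.py .592 -.163 .006 15
```

```text
t 12.05 tcp [ 0.5932 -0.1641  0.0075] phi 15.09 tilt 0.75 gap 0.9926767348923555 F [0.2 0.9 0.5] q [-26.  47.  92.  -0.  40.  49.]
delta [-0.09 -0.14  0.14] turn 0.09 or mod 0.09
```

Call:
{"api": "drive_tool", "payload": {"deltas": [-0.1,-0.1,0.1,0,-0.1,-0.1,0.1,0,-0.1,-0.1,0.1,0,-0.1,-0.1,0.1,0,-0.1,-0.1,0.1,0,-0.1,-0.1,0.1,0,-0.1,-0.1,0.1,0,-0.1,-0.1,0.1,0], "hand": 4.2}}

```text
t: 12.85
tcp_pos: [0.5927, -0.1639, 0.0076]
tool_rot: [0.991, 0.131, 0.005, 0.006]
force: [-0.3, 0.5, 6.2]
finger_gap: 0.56
```

Call:
{"api": "drive_tool", "payload": {"deltas": [0,0,-1,0,0,0,-3,0,0,0,-6,0,0,0,-10,0,0,0,-14,0,0,0,-15,0,0,0,-15,0]}}

```text
t: 13.55
tcp_pos: [0.5916, -0.1626, 0.1594]
tool_rot: [0.991, 0.131, 0.006, 0.007]
force: [0.2, -0.4, -3.6]
finger_gap: 0.564
```

```bash
python3 see.py i wrist; python3 go.py .5302 .2766 .16 163.8
```

```text
t 13.6 tcp [ 0.5903 -0.162   0.1573] phi 15.09 tilt 0.81 gap 0.5642209941573523 F [-0.4  0.1 -4. ] q [-26.  34.  88.  -0.  57.  49.]
delta [  5.61 -43.91  -0.74] turn -148.71 or mod -148.71
```

View pics/i_wrist.png

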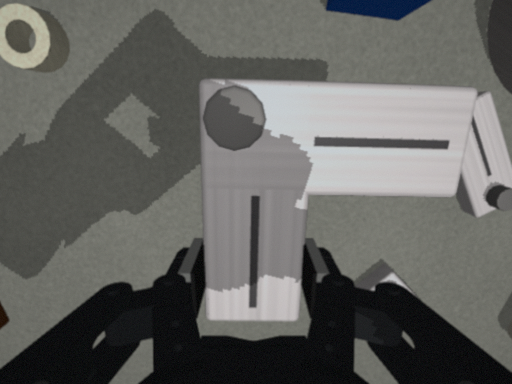

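```bash
cat > stack.py <<'E'
import pickle,cv2,numpy as np,sys
from h import *
from station import manip
c=manip.snapshot('top'); f=c['frame']
pickle.dump(c,open('st.pkl','wb'))
hsv=cv2.cvtColor(f,cv2.COLOR_RGB2HSV)
z=float(sys.argv[1]); 
m=((hsv[:,:,2]>118)&(hsv[:,:,1]<25)).astype(np.uint8)*255
cv2.imwrite('pics/'+sys.argv[2]+'.png',np.hstack([cv2.resize(f[120:230,90:200],None,fx=3.6,fy=3.6,interpolation=cv2.INTER_CUBIC)[:,:,::-1],cv2.cvtColor(cv2.resize(m[120:230,90:200],None,fx=3.6,fy=3.6,interpolation=0),cv2.COLOR_GRAY2BGR)]))
E
python3 stack.py .068 j
```

```text
(no output)
```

View pics/j.png

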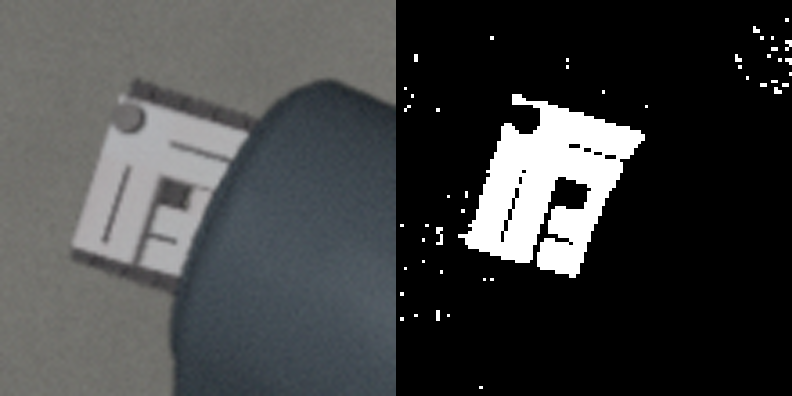

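B is gripped squarely (wrist (255,250)). Carrying it over while turning it half round.

Call:
{"api": "drive_tool", "payload": {"deltas": [0.3,-2.5,0,-8,0.7,-5,0,-16,1,-7.5,0,-24,1.3,-10,0,-32,1.6,-12.5,0,-40,2,-15,0,-48,2.3,-17.5,0,-56,2.6,-20,0,-64,3,-22.5,0,-72,3.3,-25,0,-80,3.6,-27.5,0,-88,4,-30,0,-96]}}

```text
t: 14.85
tcp_pos: [0.5479, 0.1392, 0.1504]
tool_rot: [0.563, 0.826, -0.003, 0.003]
force: [-0.2, 0.3, -2.5]
finger_gap: 0.563
```

```bash
python3 go.py .5302 .2766 .16 163.8
```

```text
t 14.85 tcp [0.5479 0.1392 0.1504] phi 111.41 tilt 0.51 gap 0.5632249050599782 F [-0.2  0.3 -2.5] q [  3.  32.  95.  -1.  53. -18.]
delta [13.43  3.37 -1.08] turn -52.39 or mod -52.39
```

Call:
{"api": "drive_tool", "payload": {"deltas": [2,0.5,-0.5,-8,4,1,-1,-16,6,1.5,-1,-24,8,2,-1,-32,10,2.5,-1,-40,12,3,-1,-48,13.4,3.4,-1,-52.4,13.4,3.4,-1,-52.4,13.4,3.4,-1,-52.4,13.4,3.4,-1,-52.4]}}

```text
t: 15.85
tcp_pos: [0.5302, 0.2753, 0.158]
tool_rot: [0.142, 0.99, -0.005, 0.001]
force: [-0.4, -1.3, -3.6]
finger_gap: 0.562
```

```bash
python3 see.py k scene wrist top; python3 go.py .5302 .2766 .08 163.8
```

```text
t 16.0 tcp [0.5308 0.2755 0.1589] phi 163.72 tilt 0.53 gap 0.5633509343685951 F [-0.7  0.1 -2.7] q [ 17.  33.  90.  -1.  57. -56.]
delta [0.12 0.15 7.89] turn -0.08 or mod -0.08
```

View pics/k_scene.png

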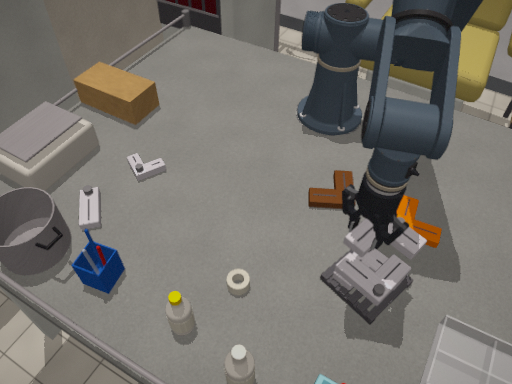

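View pics/k_wrist.png

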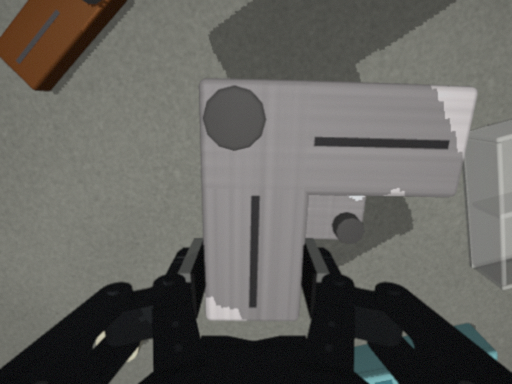

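B's open corner shows A's cap at wrist (348,228). I'll check A's cap position before lowering.

```bash
python3 - <<'E'
from station import manip
import cv2
from h import *
c=manip.snapshot('wrist'); f=c['frame']
roi=f[200:250,310:370]; g=cv2.cvtColor(roi,cv2.COLOR_RGB2GRAY)
m=((g<75)).astype(np.uint8)*255
cv2.imwrite('pics/l.png',np.hstack([cv2.resize(roi,None,fx=6,fy=6)[:,:,::-1],cv2.cvtColor(cv2.resize(m,None,fx=6,fy=6),cv2.COLOR_GRAY2BGR)]))
h=cv2.HoughCircles(cv2.resize(g,None,fx=4,fy=4,interpolation=2),cv2.HOUGH_GRADIENT,1,200,param1=80,param2=15,minRadius=40,maxRadius=85); print(h)
if h is not None:
    u=h[0,0,:2]/4+[310,200]; print(u,ray_plane(c,[u],.084),'expected .5714 .3469; exp px',proj(c,[.5714,.3469,.084]))
E
python3 go.py .5302 .2766 .08 163.8
```

```text
[[[142.5 102.5  56.3]]]
[345.625 225.625] [[0.56843844 0.34204566 0.084     ]] expected .5714 .3469; exp px [[352.18516556 227.32287404]]
t 16.05 tcp [0.5308 0.2756 0.1591] phi 163.73 tilt 0.52 gap 0.5616156050642068 F [-0.5  0.2 -3.7] q [ 17.  33.  90.  -1.  57. -56.]
delta [0.12 0.14 7.91] turn -0.07 or mod -0.07
```

View pics/l.png

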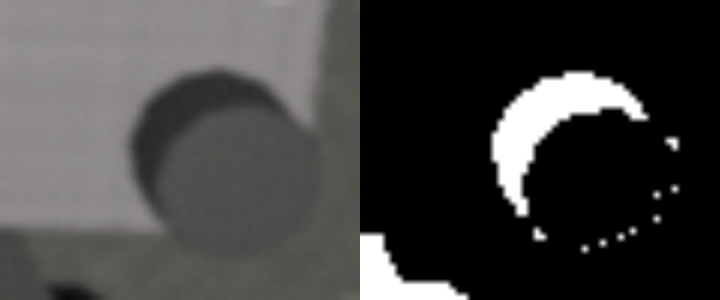

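Cap top is at about (350,230) and expected at (352,227), so A is within about 2 mm. Lowering B.

Call:
{"api": "drive_tool", "payload": {"deltas": [0.1,0.1,1.5,0,0.1,0.1,3,0,0.1,0.1,4.5,0,0.1,0.1,6,0,0.1,0.1,7,0,0.1,0.1,7.6,0,0.1,0.1,7.6,0,0.1,0.1,7.6,0]}}

```text
t: 16.85
tcp_pos: [0.5307, 0.2763, 0.0835]
tool_rot: [0.142, 0.99, -0.004, 0.002]
force: [-0.2, 0.7, -3.1]
finger_gap: 0.562
```

```bash
python3 go.py .5302 .2766 .0755 163.8
```

```text
t 16.85 tcp [0.5307 0.2763 0.0835] phi 163.72 tilt 0.52 gap 0.5620018811142513 F [-0.2  0.7 -3.1] q [ 17.  40.  93.  -1.  48. -56.]
delta [0.06 0.02 0.8 ] turn -0.08 or mod -0.08
```

Call:
{"api": "drive_tool", "payload": {"deltas": [0,0,0.2,0,0,0,0.4,0,0,0,0.5,0,0,0,0.6,0,0,0,0.7,0,0,0,0.7,0,0,0,0.7,0]}}

```text
t: 17.55
tcp_pos: [0.5312, 0.2762, 0.0772]
tool_rot: [0.142, 0.99, -0.004, 0.003]
force: [-0.2, -2.6, 3.5]
finger_gap: 0.559
```

Call:
{"api": "drive_tool", "payload": {"deltas": [0,0,0.1,0,0,0,0.1,0,0,0,0.1,0]}}

```text
t: 17.85
tcp_pos: [0.5314, 0.2763, 0.0769]
tool_rot: [0.142, 0.99, -0.004, 0.003]
force: [-1.3, -2.5, 5.7]
finger_gap: 0.564
```

Firm contact, gentle force. Releasing.

Call:
{"api": "drive_tool", "payload": {"deltas": [0,0,0,0,0,0,0,0,0,0,0,0,0,0,-0.2,0,0,0,-0.2,0,0,0,-0.2,0], "hand": 6.4}}

```text
t: 18.45
tcp_pos: [0.5314, 0.2763, 0.0789]
tool_rot: [0.142, 0.99, -0.004, 0.003]
force: [0.2, -0.1, 0.1]
finger_gap: 0.752
```

Call:
{"api": "drive_tool", "payload": {"deltas": [0,0,-1,0,0,0,-3,0,0,0,-6,0,0,0,-10,0,0,0,-14,0,0,0,-14,0]}}

```text
t: 19.05
tcp_pos: [0.5346, 0.2788, 0.2259]
tool_rot: [0.142, 0.99, -0.001, 0.009]
force: [-0.0, 1.0, -0.1]
finger_gap: 0.748
```

```bash
python3 see.py m scene wrist; python3 go.py .46 .0 .22 163.8
```

```text
t 19.15 tcp [0.5312 0.2776 0.2207] phi 163.71 tilt 0.59 gap 0.7509248836168448 F [ 0.2 -0.7 -1.1] q [ 17.  29.  87.  -1.  64. -56.]
delta [ -0.95 -28.64   0.2 ] turn -0.09 or mod -0.09
```

View pics/m_scene.png

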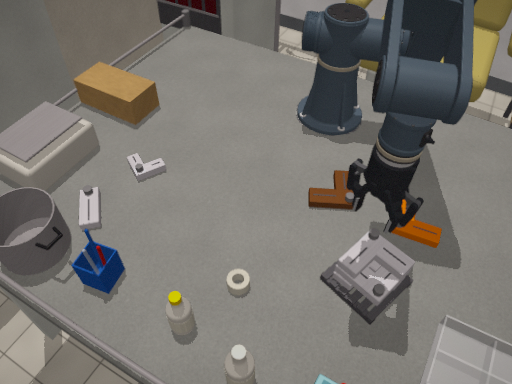

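View pics/m_wrist.png

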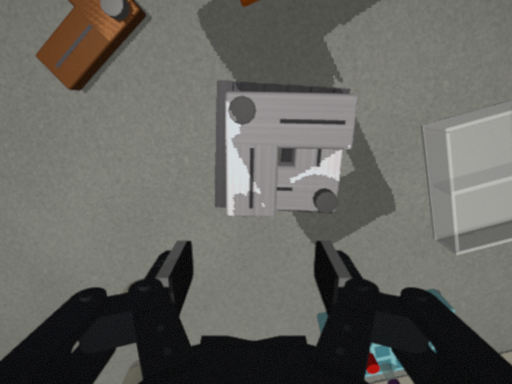

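The pile looks square, with B's cap at wrist (242,110) and A's at (326,200). Moving the arm clear to measure from the top camera.

Call:
{"api": "drive_tool", "payload": {"deltas": [0,-4,0,0,0,-8,0,0,0,-12,0,0,0,-16,0,0,-0.5,-20,0,0,-1,-24,0,0,-1,-28.6,0,0,-1,-28.6,0,0,-1,-28.6,0,0,-1,-28.6,0,0]}}

```text
t: 20.15
tcp_pos: [0.4602, 0.0012, 0.2214]
tool_rot: [0.141, 0.99, -0.003, 0.003]
force: [-0.6, 0.0, -0.7]
finger_gap: 0.752
```

```bash
python3 - <<'E'
from station import manip
import cv2,pickle
from h import *
T={}
for n in ('top','scene'):
    c=manip.snapshot(n); f=c['frame'].copy(); T[n]=c
    for z,yaw,col in [(.092,-16.2,(255,0,0)),(.068,163.8,(0,255,0)),(.044,-16.2,(0,0,255))]:
        a=np.radians(yaw); R=np.array([[np.cos(a),-np.sin(a)],[np.sin(a),np.cos(a)]])
        P=[(60,-60),(60,-10),(-10,-10),(-10,60),(-60,60),(-60,-60)]
        u=proj(c,[np.r_[np.array([.5169,.3169])+R@np.array(q)/1000,z] for q in P])
        X=np.array([90,120]) if n=='top' else np.array([310,225]); 
        if n not in('',): pass
        T[n+str(z)]=u-X
    X,Y=(90,120) if n=='top' else (310,225)
    for k,v in ((0,f),):
        im=cv2.resize(f[Y:Y+110,X:X+110],None,fx=5,fy=5,interpolation=cv2.INTER_CUBIC)
        for z,col in ((.092,(255,0,0)),(.068,(0,255,0)),(.044,(0,0,255))):
            cv2.polylines(im,[((T[n+str(z)]+.5)*5).round().astype(np.int32)],True,col,1)
        cv2.imwrite(f'pics/n_{n}.png',im[:,:,::-1])
pickle.dump(T,open('n.pkl','wb'))
c=T['top'];hsv=cv2.cvtColor(c['frame'],cv2.COLOR_RGB2HSV)
m=((hsv[:,:,2]>118)&(hsv[:,:,1]<25)).astype(np.uint8)*255
m=cv2.morphologyEx(m,cv2.MORPH_CLOSE,np.ones((3,3)))
for k in cv2.findContours(m,cv2.RETR_EXTERNAL,cv2.CHAIN_APPROX_NONE)[0]:
    uv=k.reshape(-1,2).mean(0)
    if cv2.contourArea(k)<150 or not(100<uv[0]<420 and 80<uv[1]<220): continue
    r=ell(c,k,.09 if uv[0]<200 else .024); print(uv.round(),cv2.contourArea(k),r[0].round(4),np.round(r[1],1),np.degrees(r[2]).round(1))
# depth heights over pile
D=c['depth']; vv,uu=np.mgrid[0:384,0:512]
K=np.array([[c['fx'],0,c['cx']],[0,c['fy'],c['cy']],[0,0,1]])
for u,v in [(128,180),(150,160),(132,190),(158,170),(150,190)]:
    d=np.median(D[v-1:v+2,u-1:u+2]); p=cv2.undistortPoints(np.array([[[u,v]]],float),K,np.array([c['k1'],0,0,0.]))[0,0]
    print(u,v,(c['R'].T@(np.r_[p,1]*d-c['t'])).round(4))
E
```

```text
[383. 178.] 534.0 [ 0.4798 -0.3518] [84.4 84.8] 150.1
[136. 172.] 1891.0 [0.513 0.313] [134.5 119.1] -17.5
[230. 116.] 235.0 [0.6726 0.066 ] [47.3 48.7] 178.9
[391. 113.] 584.5 [ 0.678  -0.3756] [117.7  49.3] -135.8
128 180 [0.4947 0.3338 0.0916]
150 160 [0.5455 0.2743 0.0936]
132 190 [0.468  0.3225 0.0929]
158 170 [0.5192 0.2542 0.0885]
150 190 [0.4668 0.2744 0.0931]
```

View pics/n_top.png

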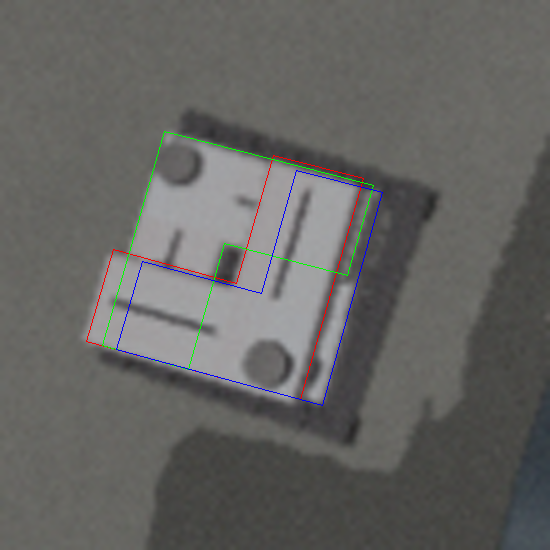

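View pics/n_scene.png

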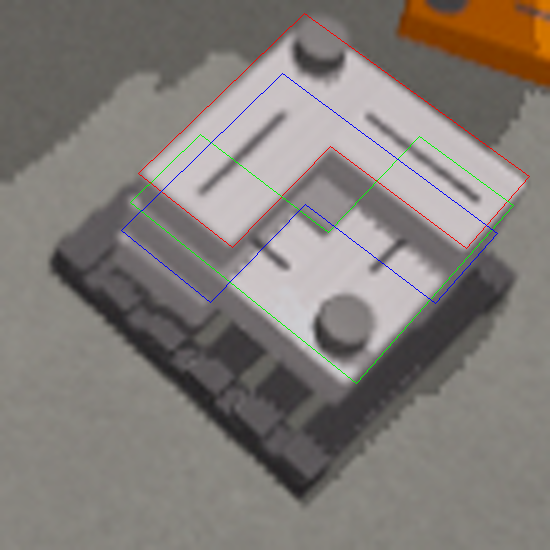

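All plates match the target outlines in both views, and the small plate has not moved. Handing in.

```bash
python3 -c "
from station import manip
print(manip.sense()['t'], abs(manip.sense()['qd']).max()); print(manip.sign_off())"
```

```text
20.25 0.005332681819491002
the job is handed in; nothing more can be done
None
```

I stacked both full-size L plates on the bottom plate, each turned half round from the one beneath, and handed the job in at about 20 s of the 70 s allowed. The nearer plate went second and the farther plate third.

**Last checks:**
- **Alignment:** in the top and scene views all three plates fit the target outlines within a few mm. The caps sit in opposite corners, each in the open corner of the plate above.
- **Height:** the top plate measured 89–94 mm by depth at five points, against 92 mm expected.
- **Untouched parts:** the smaller L moved less than 1 mm by measurement. The stand and bottom plate still line up with where they started.
- **Arm:** clear of the pile and at rest.

**Disagreements:** an automatic outline of the finished pile gave 134 × 119 mm because it merged the plates' visible side faces. I discarded it and relied on the outline overlays instead. The third plate also touched down about 1.7 mm earlier than I had calculated, but it lay flat once released.

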